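# Count the silver coins into the tray's trough and shut the lid

### The arm

A 7-joint arm with a two-finger parallel gripper is mounted at the origin on the work surface. World frame = base frame: x ahead of the robot, y to its left, z up, the work surface at z = 0. Lengths are in m, angles in degrees, forces in N, time in s.
With the tool pointing down it reaches from about 0.425 to 0.95 m from the base axis. Payload 4.7 kg.
Tool frame: the origin (TCP) lies on the mounting face of the last link; the fingertips stand 173 mm ahead of it and the grasp point (between the pads) lies 155 mm ahead of it; z points along the fingers, y is the line along which they close (so a half turn about z gives the same grasp; the last joint's range is limited). The gripper opens to 85 mm and grips with 20 to 120 N. Pads are 22 mm wide; open, the fingers measure 114 mm over their backs; the gripper's body (76 mm by 85 mm) begins 54 mm behind the grasp point. The pads swing forward as they close: fully open they stand 13 mm farther back than shut.
Start: joints at [-67.374, 26.849, -2.785, 87.806, 1.381, 65.374, -4.715], TCP at [0.278, 0.615, 0.405] pointing down, gripper open.
Joint ranges: [-148.3, 148.3], [-19.14, 114.17], [-79.39, 73.82], [5.75, 140.21], [-59.74, 239.74], [12.07, 113.84], [-152.46, 152.46]. Speed limits (degrees/s): [147.25, 147.25, 180, 180, 180, 180, 180].

### API

Orientations are given as a 3x3 rotation matrix whose columns are the frame's x, y, z axes.
In Python, from bench import env gives the robot as it stands. The module is installed in compiled form; this text tells all that it offers.
- The arm moves only by the tool arm_command, never from a script. Its argument "motion" is a list of rows, each a list of 3 entries, a list of its own where there are three numbers: the gripper command: -1 is fully open, 1 is shut, values between are in proportion, then the shift along the tool's x, y, z in m, then the turn, a rotation vector about the tool's x, y, z in degrees. In form: [[hand, [dx, dy, dz], [rx, ry, rz]], ...]. A call has 1 to 10 rows; each row shifts and turns the commanded pose from where the row before left it, along the tool's axes as they then stand; what a row does not reach is not made up. A row lasts 1/12 s, in which the tool goes at most 41.7 mm and 7.16 degrees, less where a joint would pass 70% of its speed; a pose out of reach is approached as far as the arm can. A call is refused whole if a number of a shift passes 0.0417 or a number of a turn 7.16, either way. A call with a gripper value outside its range is refused whole. The fingers move at their own pace and stop on an object; "newtons" is the grip in N (left out, the last holds). Time passes only in rows, so rows that do not move let the fingers close. It gives the time, the measured TCP pose, the force, the opening and the grip force at its end, in the units of the state.
- env.sense(): the state, without advancing time (a new reading comes with each control period).
- env.camera(name): name is "scene" or "side" or "wrist"; returns a dict with "color" (420x560x3 uint8, red, green, blue), "vfov" (degrees; the focal length in pixels is half the picture's height over the tangent of half this angle, whatever the lens; pixels are square), "cx", "cy" (the principal point, pixels), "xyz" and "attitude" of the camera in the world; the wrist camera has in their place "mount" (4x4, takes a point from camera to tool coordinates, whose origin is the TCP and whose axes are the flange's). Camera axes: x right, y down, z forward; pixel columns grow to the right and rows downward; lengths in m; the calibration is good to about 2 mm. A picture is of the moment at which its call begins: read the wrist's pose just before it. There is no depth.
- env.close_job(): hands the job in; it is judged then, once.
Trained networks look in the newest picture that a camera, given by its name, has taken for a name from the list of things; names that differ only in an ending like _2 or _b are one class to them, and where a whole thing is asked for, a point or a joint stands for the part that bears it (a point fixed in the world has none). Each returns a list of dicts, best first, with "conf" (0 to 1); they miss things now and then, are a little off and sometimes report something else, mostly with a low value. They report only what shows in the picture. A call takes as long as a camera call. They do not tell look-alikes from the thing itself.
- env.cut_out(query, camera): "pixels" (420x560 bool, what is visible of it) and "at" ([row, column] in pixels, amid what is visible of it).
- env.mark_of(query, camera): "at" ([row, column] in pixels: a listed point, or the origin of a listed thing).
The state is a dict: "time_s": time; "q": joint angles; "joint_vel": joint speeds; "joint_torque": joint torques, N m; "tool_pos": TCP position; "orientation": TCP orientation; "contact_force": force on the tool from outside, world axes, zero at the start; "torque": the same for the moment, N m; "grip_width": finger opening in m; "grip_force": force on a finger pad.
Only numpy, scipy, OpenCV 4.12 (cv2) and the standard library are available. Lean on these libraries where they do the work, as an engineer would, in place of code of your own. Each camera call takes 0.05 s, during which the arm holds its last target. There are 200 camera calls.

### The job

On the blue counting tray, sweep the three silver coins across the deck with the fingertips, over its open edge and down into the trough; then swing the yellow trough lid over with the fingers and push it fully shut. The coins are only pushed along, never picked up. Leave the two bronze coins lying where they are on the deck, and do not disturb the loupe, the coin tube, the brass ornament or the bead tray on the table.

Things in the scene. Friction and masses are not known exactly. Their poses are not given: they have to be found in the camera images.
- tray: Blue counting tray, fixed, 236 mm along its x, 286 mm along its y; origin on the table below it, z up. Flat deck, top 24 mm above the table, from x -114 to +114 and y -140 to +70 mm in the tray's frame. A rim 4 mm thick, 10 mm above the deck, bounds the deck at -y, -x and +x. Its +y side is an open edge: a coin whose centre passes it tips down a 45 degree ramp into the trough.
- trough (a point): Middle of the trough's flat floor, at (0, 112, 6) mm in the tray's frame. The trough runs along the tray's whole +y side, y = 70 to 136 mm (the first 18 mm is the ramp), its floor 6 mm above the table, 18 mm below the deck; an outer wall closes it, top 34 mm above the table.
- trough_lid (a joint): Angle (rad) of the trough's yellow lid: 0 is shut, level over the trough; 1.57 is upright; at the start it stands open, 1.6 to 1.9, leaning outwards. Its stop is at 1.95. The hinge is stiff: the lid stays at whatever angle it is left, does not fall shut by itself, and needs about 1 N at its free edge to move.
- lid_hinge (a point): Middle of the lid's hinge line, along the tray's x on the outer trough wall, at (0, 143, 35) mm in the tray's frame. The lid is 226 mm long, 3 mm thick and reaches 70 mm from the hinge, plus a thumb tab 36 mm wide reaching 10 mm more at mid-length. Open, it swings up and outwards (tray's +y); shut, its top is 38 mm above the table.
- lid_edge (a point): Middle of the lid's free edge (opposite the hinge, without the tab); moves with the lid.
- silver_a_center (a point): A coin in a round flat capsule, 38 mm across and 7 mm thick, about 35 g: black capsule rim with a bright silver coin filling its top, lying flat on the tray's deck among the others. This point is the capsule's centre, half-way up.
- silver_b_center (a point): A coin in a round flat capsule, 38 mm across and 7 mm thick, about 35 g: black capsule rim with a bright silver coin filling its top, lying flat on the tray's deck among the others. This point is the capsule's centre, half-way up.
- silver_c_center (a point): A coin in a round flat capsule, 38 mm across and 7 mm thick, about 35 g: black capsule rim with a bright silver coin filling its top, lying flat on the tray's deck among the others. This point is the capsule's centre, half-way up.
- bronze_a_center (a point): A coin in a round flat capsule, 38 mm across and 7 mm thick, about 35 g: black capsule rim with a reddish-brown bronze coin filling its top, lying flat on the tray's deck among the others. This point is the capsule's centre, half-way up.
- bronze_b_center (a point): A coin in a round flat capsule, 38 mm across and 7 mm thick, about 35 g: black capsule rim with a reddish-brown bronze coin filling its top, lying flat on the tray's deck among the others. This point is the capsule's centre, half-way up.
- loupe: Bystander: black stand loupe, 42 mm across, 42 mm high, upright on the table beyond the tray's -y side. Origin at the centre of its foot.
- coin_tube: Bystander: white coin tube with a green cap, 45 mm across, 72 mm high, upright on the table beyond the tray's -y side. Origin at the centre of its foot.
- bell: Bystander: small brass bell-shaped ornament, 38 mm across, 60 mm high, standing on the table beyond the loupe and the tube. Origin at the centre of its foot.
- bead_tray: Bystander: yellow open plastic tray of beads, 85 by 115 mm, 26 mm high, on the table beyond the trough side. Origin at the centre of its underside.
There are look-alikes about, which are no part of the job. Leave any green or turquoise look-alike of the part that bears silver_a_center alone.

How it is judged (in metres and radians):
On the way, in this order (a step that is already met when the one before it is completed fails the run):
1. all three silver coins are in the trough, with the lid open (y of silver_a_center in the frame of tray between 0.07 and 0.137 m and z of each of silver_a_center, silver_b_center, silver_c_center in the frame of tray below 0.02 m and x of silver_a_center in the frame of tray between -0.115 and 0.115 m and y of silver_b_center in the frame of tray between 0.07 and 0.137 m and x of silver_b_center in the frame of tray between -0.115 and 0.115 m and y of silver_c_center in the frame of tray between 0.07 and 0.137 m and x of silver_c_center in the frame of tray between -0.115 and 0.115 m and value of joint trough_lid above 0.8 rad), for 0.2 s.
2. the lid is shut over the trough (value of joint trough_lid below 0.08 rad), for 0.2 s.
At the end, for the whole second after the job is handed in: The three silver coins rest in the trough (centres inside it and at least 4 mm below the deck's level), the lid is shut to within 0.08 rad, the two bronze coins lie flat within 12 mm of where they started, and the four bystanders stand within 15 mm of their places (y of silver_a_center in the frame of tray between 0.07 and 0.137 m and z of each of silver_a_center, silver_b_center, silver_c_center in the frame of tray below 0.02 m and x of silver_a_center in the frame of tray between -0.115 and 0.115 m and y of silver_b_center in the frame of tray between 0.07 and 0.137 m and x of silver_b_center in the frame of tray between -0.115 and 0.115 m and y of silver_c_center in the frame of tray between 0.07 and 0.137 m and x of silver_c_center in the frame of tray between -0.115 and 0.115 m and distance of each of bronze_a_center, bronze_b_center from where it was at the start of the episode below 0.012 m and angle between each of bronze_a_center, bronze_b_center's own z axis and vertical below 0.1 rad and value of joint trough_lid below 0.08 rad and not (distance of loupe from where it was at the start of the episode above 0.015 m or angle between loupe's own z axis and vertical above 0.25 rad) and not (distance of coin_tube from where it was at the start of the episode above 0.015 m or angle between coin_tube's own z axis and vertical above 0.25 rad) and not (distance of bead_tray from where it was at the start of the episode above 0.015 m or angle between bead_tray's own z axis and vertical above 0.25 rad) and not (distance of bell from where it was at the start of the episode above 0.015 m or angle between bell's own z axis and vertical above 0.25 rad)); the robot touches nothing.
It fails at once if a coin was lifted (its centre more than 10 mm above where it lies on the deck) (z of any of silver_a_center, silver_b_center, silver_c_center, bronze_a_center, bronze_b_center in the frame of tray above 0.0375 m).
It fails at once if a bronze coin was moved more than 12 mm (distance of any of bronze_a_center, bronze_b_center from where it was at the start of the episode above 0.012 m).
It fails at once if a bystander was moved more than 15 mm or tipped (distance of any of loupe, coin_tube, bead_tray, bell from where it was at the start of the episode above 0.015 m or angle between any of loupe, coin_tube, bead_tray, bell's own z axis and vertical above 0.25 rad).
It also fails if it takes over 58 s, if anything falls off the work surface, if the arm or the gripper's body presses on something with over 40 N, if the wrist force passes 120 N, or if a joint passes its speed limit or range.

## Working session

There is one attempt and no reset: what is moved stays moved. The work goes in short steps, Python scripts to look and compute and a tool call to move; the robot and the scene stay as the last step left them, time stands still between calls to the robot, and variables do not carry over. Pictures are saved under pics/ and viewed, at most 10 in all, crops included, and the job is handed in when it is done.

Besides the shell and the picture viewer there is one more tool, called after "Request:" in YAML: its name, and indented under it one key for each argument. arm_command: Moves the arm, as the interface text tells. Its arguments: {"type":"object","properties":{"motion":{"type":"array"},"newtons":{"type":"number"}},"required":["motion"]}

```bash
mkdir -p pics
cat > h.py <<'E'
import numpy as np, cv2
from bench import env
def cam(n):
    s=env.sense(); c=env.camera(n)
    f=210/np.tan(np.radians(c["vfov"])/2)
    if n=="wrist":
        T=np.eye(4);T[:3,:3]=np.array(s["orientation"]);T[:3,3]=s["tool_pos"]
        M=T@np.array(c["mount"]);R,p=M[:3,:3],M[:3,3]
    else: R,p=np.array(c["attitude"]),np.array(c["xyz"])
    return c,f,R,p
def ray(C,at,z):
    c,f,R,p=C
    d=R@np.array([(at[1]-c["cx"])/f,(at[0]-c["cy"])/f,1]); return p+d*(z-p[2])/d[2]
def proj(C,X):
    c,f,R,p=C; v=R.T@(np.array(X)-p); return v[1]/v[2]*f+c["cy"],v[0]/v[2]*f+c["cx"]
def save(C,n): cv2.imwrite(f"pics/{n}.png",C[0]["color"][:,:,::-1])
E
python3 - <<'E'
from h import *
np.set_printoptions(precision=4,suppress=True)
s=env.sense();print(s["time_s"],s["tool_pos"],s["orientation"],s["grip_width"])
L=[]
for n in("scene","side","wrist"):
    C=cam(n);print(n,C[1],C[3],C[2].tolist());save(C,n+"0")
    L.append(C[0]["color"])
    for q,z in(("tray",0),("trough",.006),("lid_hinge",.035),("lid_edge",.1),("silver_a_center",.0275),("bronze_a_center",.0275),("loupe",0),("coin_tube",0),("bell",0),("bead_tray",0)):
        for r in env.mark_of(q,n)[:6]: print(q,round(r["conf"],2),np.round(r["at"],0),ray(C,r["at"],z)[:2])
E
```

```text
0.0 [0.2774 0.6151 0.4037] [[-0.9116  0.4112 -0.0007]
 [ 0.4112  0.9116 -0.0018]
 [-0.0001 -0.0019 -1.    ]] 0.08545229752472736
scene 497.34164886515396 [ 1.5871 -0.1992  0.9686] [[0.25786984351722825, 0.6358466583880462, -0.7274628312299918], [0.9661553010633374, -0.1643539586244698, 0.1988258295888092], [0.006861343280461799, -0.7541132562826499, -0.6567085492569489]]
tray 0.56 [230. 235.] [ 0.5708 -0.0309]
trough 0.75 [222. 270.] [0.571  0.0742]
lid_hinge 0.57 [206. 283.] [0.5448 0.1177]
lid_edge 0.9 [188. 283.] [0.5432 0.1179]
lid_edge 0.26 [217. 207.] [ 0.6108 -0.108 ]
silver_a_center 0.68 [246. 220.] [ 0.6519 -0.0852]
silver_a_center 0.66 [283. 219.] [ 0.7756 -0.1105]
silver_a_center 0.45 [290. 197.] [ 0.7852 -0.1664]
bronze_a_center 0.41 [236. 214.] [ 0.6079 -0.0952]
loupe 0.58 [228. 154.] [ 0.5075 -0.2503]
loupe 0.28 [230. 236.] [ 0.5715 -0.0267]
coin_tube 0.83 [254. 160.] [ 0.6125 -0.244 ]
bell 0.68 [239. 123.] [ 0.5296 -0.3377]
bead_tray 0.69 [210. 346.] [0.5696 0.3075]
side 406.11781521535147 [ 0.3543 -0.5164  0.7346] [[0.9227819966152595, -0.29109181210973817, 0.25246572
[... 439 characters left out ...]
0787]
silver_a_center 0.52 [250. 377.] [ 0.7398 -0.1178]
bronze_a_center 0.7 [257. 317.] [ 0.6118 -0.0845]
bronze_a_center 0.41 [251. 339.] [ 0.6625 -0.0878]
bronze_a_center 0.24 [252. 247.] [ 0.4799 -0.0139]
loupe 0.98 [348. 302.] [ 0.5074 -0.2414]
coin_tube 0.85 [330. 354.] [ 0.6131 -0.2479]
bell 0.86 [388. 340.] [ 0.5371 -0.3328]
bell 0.57 [176. 254.] [0.5832 0.2298]
bell 0.21 [250. 336.] [ 0.6697 -0.0655]
bead_tray 0.61 [159. 233.] [0.5536 0.3151]
wrist 361.82764211347927 [0.2144 0.6435 0.3744] [[0.4108606372609478, 0.877093919226973, 0.24879669130556006], [0.9116970636699914, -0.39484221506261624, -0.11361377249242494], [-0.0014145122982053167, 0.27350663988194673, -0.9618690748201878]]
```

View pics/scene0.png

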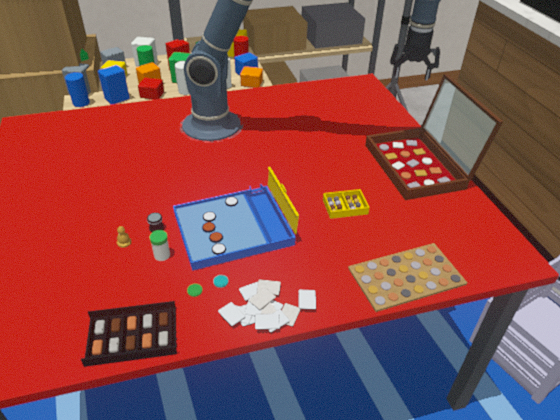

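View pics/side0.png

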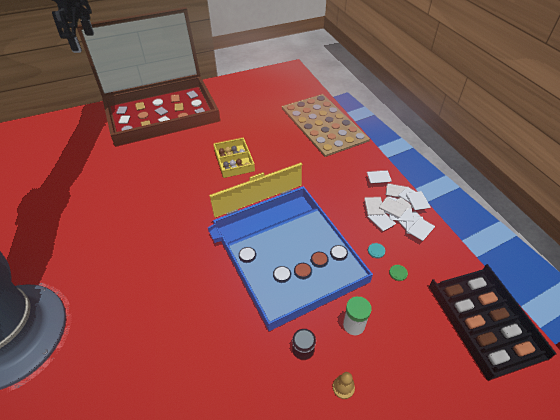

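View pics/wrist0.png

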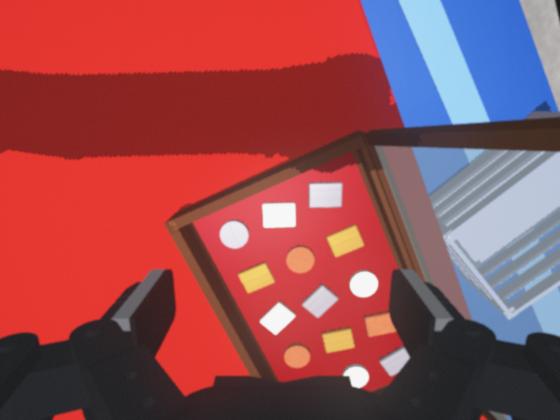

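The scene shows the tray with its lid upright. From the side picture, the silvers are at (row, col) (254,247), (273,282) and (253,339), and the bronzes at (270,302) and (259,319). The wrist camera looks away from the tray, so I'll swing over it for a close look.

Request:
arm_command:
  motion:
    - [0.7,[-0.02,-0.006,0],[0,0,1.7]]
    - [0.7,[-0.04,-0.006,0],[0,0,3.4]]
    - [0.7,[-0.04,-0.006,0],[0,0,3.4]]
    - [0.7,[-0.04,-0.006,0],[0,0,3.4]]
    - [0.7,[-0.04,-0.006,0],[0,0,3.4]]
    - [0.7,[-0.04,-0.006,0],[0,0,3.4]]
    - [0.7,[-0.04,-0.006,0],[0,0,3.4]]
    - [0.7,[-0.04,-0.006,0],[0,0,3.4]]
    - [0.7,[-0.04,-0.006,0],[0,0,3.4]]
    - [0.7,[-0.04,-0.006,0],[0,0,3.4]]

```text
time_s: 2.48
tool_pos: [0.5349, 0.3313, 0.4049]
orientation: [[-0.547, 0.837, 0.001], [0.837, 0.547, 0.0], [-0.0, 0.001, -1.0]]
contact_force: [0.6, -0.4, 0.2]
grip_width: 0.0129
grip_force: 0.0
```

Request:
arm_command:
  motion:
    - [0.7,[-0.04,-0.006,0],[0,0,3.4]]
    - [0.7,[-0.04,-0.006,0],[0,0,3.4]]
    - [0.7,[-0.04,-0.006,0],[0,0,3.4]]
    - [0.7,[-0.04,-0.006,0],[0,0,3.4]]
    - [0.7,[-0.04,-0.006,0],[0,0,3.4]]
    - [0.7,[-0.04,-0.006,0],[0,0,3.4]]
    - [0.7,[-0.02,-0.006,0],[0,0,1.7]]
    - [0.7,[0,0,0],[0,0,0]]
    - [0.7,[0,0,0],[0,0,0]]

```text
time_s: 3.23
tool_pos: [0.6001, 0.0795, 0.4049]
orientation: [[-0.193, 0.981, 0.0], [0.981, 0.193, 0.0], [0.0, 0.0, -1.0]]
contact_force: [0.1, 0.2, -0.8]
grip_width: 0.0126
grip_force: 0.0
```

Run:
```python
from h import *
np.set_printoptions(precision=4,suppress=True)
s=env.sense();print(s["time_s"],s["tool_pos"],s["orientation"],s["grip_width"])
for n in("wrist",):
    C=cam(n);print(n,C[1],C[3],C[2].tolist());save(C,n+"1")
    for q,z in(("tray",0),("trough",.006),("lid_hinge",.035),("lid_edge",.1),("silver_a_center",.0275),("bronze_a_center",.0275),("loupe",0),("coin_tube",0)):
        for r in env.mark_of(q,n)[:6]: print(q,round(r["conf"],2),np.round(r["at"],0),ray(C,r["at"],z)[:2])
```

```text
3.2333 [0.6001 0.0795 0.4049] [[-0.193   0.9812  0.0001]
 [ 0.9812  0.193   0.0005]
 [ 0.0004  0.0002 -1.    ]] 0.012554899592102799
wrist 361.82764211347927 [0.5868 0.1472 0.3746] [[0.9811099598722626, 0.18616148800451435, 0.052603678800898314], [0.19345035035366706, -0.9434962572983633, -0.2690571954288175], [-0.0004567137905770816, 0.27415089430443684, -0.9616865802144621]]
tray 0.79 [274. 235.] [ 0.569 -0.041]
tray 0.26 [255. 150.] [ 0.4732 -0.0359]
trough 0.79 [172. 244.] [0.5602 0.0777]
trough 0.58 [150. 241.] [0.5539 0.0992]
trough 0.41 [337. 266.] [ 0.6185 -0.1103]
lid_hinge 0.67 [147. 240.] [0.555  0.1053]
lid_hinge 0.57 [144. 235.] [0.5503 0.1073]
lid_edge 0.87 [148. 234.] [0.557  0.1117]
silver_a_center 0.71 [343. 307.] [ 0.6623 -0.0944]
bronze_a_center 0.56 [336. 269.] [ 0.6191 -0.0935]
bronze_a_center 0.56 [172. 241.] [0.5592 0.0813]
loupe 0.7 [148. 242.] [0.5537 0.1007]
coin_tube 0.41 [342. 305.] [ 0.6658 -0.1133]
```

View pics/wrist1.png

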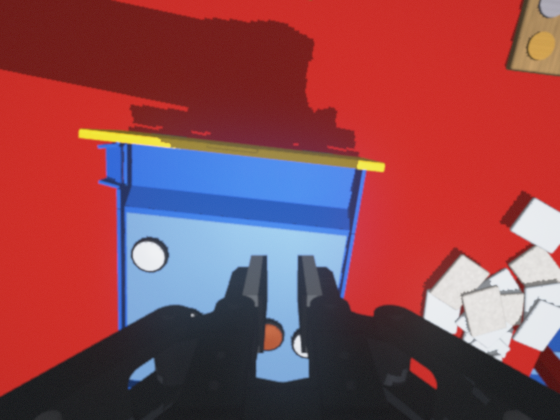

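The picture shows the trough and the isolated silver at (255,150), but the fingers hide the row of coins. I'll shift back toward -y and square up to the tray.

Request:
arm_command:
  motion:
    - [0.7,[-0.02,0,0],[0,0,3.4]]
    - [0.7,[-0.035,0,0],[0,0,3.4]]
    - [0.7,[-0.04,0,0],[0,0,0]]
    - [0.7,[-0.03,0,0],[0,0,0]]
    - [0.7,[-0.015,0,0],[0,0,0]]
    - [0.7,[0,0,0],[0,0,0]]
    - [0.7,[0,0,0],[0,0,0]]

```text
time_s: 4.27
tool_pos: [0.6157, -0.0591, 0.4047]
orientation: [[-0.075, 0.997, -0.0], [0.997, 0.075, 0.0], [0.0, 0.0, -1.0]]
contact_force: [-0.2, 1.1, -0.3]
grip_width: 0.0128
grip_force: 0.0
```

Run:
```python
from h import *
np.set_printoptions(precision=4,suppress=True)
s=env.sense();print(s["time_s"],s["tool_pos"],s["orientation"],s["grip_width"])
for n in("wrist",):
    C=cam(n);save(C,n+"2")
    for q,z in(("tray",0),("trough",.006),("lid_hinge",.035),("lid_edge",.1),("silver_a_center",.0275),("bronze_a_center",.0275),("loupe",0),("coin_tube",0)):
        for r in env.mark_of(q,n)[:6]: print(q,round(r["conf"],2),np.round(r["at"],0),ray(C,r["at"],z)[:2])
    # ramp/deck edge & coin circles
    im=C[0]["color"]; hsv=cv2.cvtColor(im,cv2.COLOR_RGB2HSV)
    m=((hsv[:,:,0]>95)&(hsv[:,:,0]<112)&(hsv[:,:,1]>60)&(hsv[:,:,1]<150)&(hsv[:,:,2]>130)).astype(np.uint8)*255
    m=cv2.morphologyEx(m,cv2.MORPH_CLOSE,np.ones((5,5)))
    k=cv2.findContours(m,cv2.RETR_CCOMP,cv2.CHAIN_APPROX_NONE)
    for c,h in zip(k[0],k[1][0]):
        a=cv2.contourArea(c)
        if a>400:
            b=cv2.minEnclosingCircle(c); at=b[0][::-1]
            print("contour",h[3],a,np.round(at),round(b[1]),ray(C,at,.031)[:2], im[int(at[0])%420,int(at[1])%560])
            if h[3]<0: 
              ap=cv2.approxPolyDP(c,8,True)[:,0]; print([(p.tolist(),np.round(ray(C,p[::-1],.024)[:2],4).tolist()) for p in ap])
```

```text
4.2667 [ 0.6157 -0.0591  0.4047] [[-0.0753  0.9972 -0.    ]
 [ 0.9972  0.0753  0.0001]
 [ 0.0001  0.     -1.    ]] 0.01281611543750652
tray 0.87 [150. 243.] [ 0.5739 -0.0352]
trough 0.63 [ 27. 230.] [0.5568 0.0779]
silver_a_center 0.74 [216. 327.] [ 0.6633 -0.0914]
silver_a_center 0.57 [286. 405.] [ 0.7538 -0.162 ]
silver_a_center 0.56 [228. 407.] [ 0.7449 -0.0973]
bronze_a_center 0.84 [213. 281.] [ 0.6167 -0.0908]
coin_tube 0.85 [324. 276.] [ 0.6222 -0.2359]
contour -1 35121.0 [179. 234.] 155 [ 0.5691 -0.0595] [145 184 224]
[([355, 83], [0.6753, 0.0364]), ([298, 83], [0.6233, 0.0324]), ([304, 114], [0.6313, 0.0056]), ([333, 117], [0.6587, 0.0049]), ([331, 140], [0.6592, -0.0163]), ([268, 159], [0.6005, -0.0389]), ([206, 143], [0.5404, -0.0282]), ([195, 118], [0.5297, -0.0058]), ([111, 85], [0.4526, 0.0177]), ([136, 285], [0.4684, -0.184]), ([227, 284], [0.5655, -0.1754]), ([252, 255], [0.5903, -0.1401]), ([267, 256], [0.606, -0.14]), ([268, 284], [0.6092, -0.1721]), ([296, 284], [0.639, -0.1698]), ([298, 255], [0.6382, -0.1364]), ([347, 284], [0.6933, -0.1657])]
contour 1 1120.0 [222. 236.] 20 [ 0.5734 -0.1027] [192 115  89]
contour 1 1113.5 [218. 327.] 20 [ 0.6626 -0.0916] [234 233 234]
contour 1 1124.0 [213. 281.] 20 [ 0.6169 -0.0903] [198 121  94]
contour 1 1155.5 [210. 193.] 20 [ 0.5305 -0.094 ] [228 230 235]
contour 1 1395.0 [131. 141.] 22 [ 0.4818 -0.021 ] [223 226 230]
```

View pics/wrist2.png

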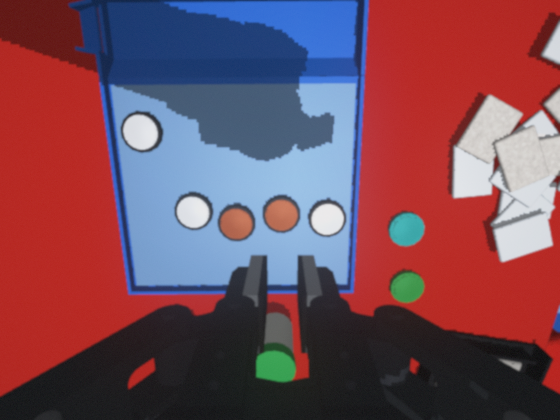

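The picture clearly shows the silvers at (131,141), (210,193) and (218,327), with the bronzes at (222,236) and (213,281). Tray yaw is about 4.7°, and the gaps in the row are 6–8 mm. I'll go down behind the rightmost silver first.

Request:
arm_command:
  motion:
    - [0.7,[-0.0357,0.0222,0.02],[0,0,0]]
    - [0.7,[-0.0357,0.0222,0.03],[0,0,0]]
    - [0.7,[0,0,0.04],[0,0,0]]
    - [0.7,[0,0,0.04],[0,0,0]]
    - [0.7,[0,0,0.035],[0,0,0]]
    - [0.7,[0,0,0.02],[0,0,0]]
    - [0.7,[0,0,0.005],[0,0,0]]
    - [0.7,[0,0,0],[0,0,0]]
    - [0.7,[0,0,0],[0,0,0]]

```text
time_s: 5.47
tool_pos: [0.6589, -0.1154, 0.2238]
orientation: [[-0.079, 0.997, 0.002], [0.997, 0.079, -0.0], [-0.001, 0.002, -1.0]]
contact_force: [-0.8, -0.2, 0.1]
grip_width: 0.013
grip_force: 0.0
```

Run:
```python
from h import *
np.set_printoptions(precision=4,suppress=True)
s=env.sense();print(s["tool_pos"],s["contact_force"])
a=cam("side");c=a[0]["color"][215:345,190:410,::-1]
w=cam("wrist")[0]["color"][:,:,::-1]
cv2.imwrite("pics/c3.png",np.vstack([cv2.resize(c,None,fx=2.545,fy=2.545)[:330,:560],w[150:]]))
```

```text
[ 0.6589 -0.1154  0.2238] [-0.7608 -0.2199  0.1127]
```

View pics/c3.png

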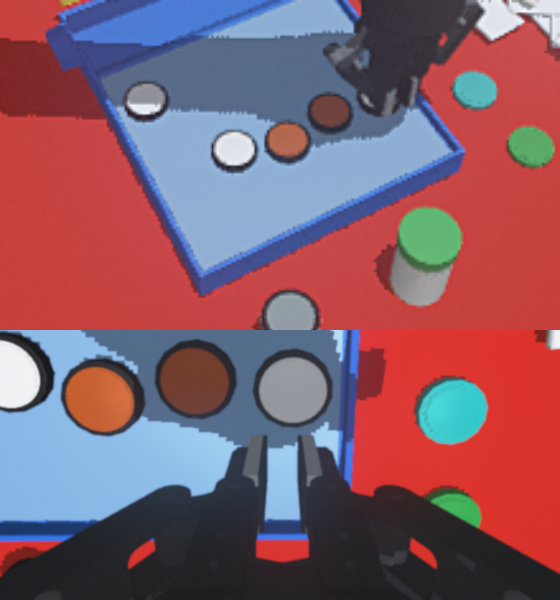

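The coin centre is at col 293 and the fingers' mid at 282, so I need about 5.5 mm sideways. The tips are still above the deck.

Request:
arm_command:
  motion:
    - [0.7,[-0.012,0.0055,0],[0,0,0]]
    - [0.7,[0,0,0.012],[0,0,0]]
    - [0.7,[0,0,0.007],[0,0,0]]
    - [0.7,[0,0,0.002],[0,0,0]]
    - [0.7,[0,0,0],[0,0,0]]
    - [0.7,[0,0,0],[0,0,0]]

```text
time_s: 6.07
tool_pos: [0.6645, -0.1266, 0.201]
orientation: [[-0.079, 0.997, -0.001], [0.997, 0.079, 0.0], [0.0, -0.001, -1.0]]
contact_force: [-0.1, -0.7, 0.8]
grip_width: 0.0131
grip_force: 0.0
```

Request:
arm_command:
  motion:
    - [0.7,[0,0,0.001],[0,0,0]]
    - [0.7,[0,0,0.001],[0,0,0]]
    - [0.7,[0,0,0],[0,0,0]]

```text
time_s: 6.32
tool_pos: [0.6646, -0.1267, 0.1996]
orientation: [[-0.079, 0.997, 0.0], [0.997, 0.079, 0.0], [0.0, 0.0, -1.0]]
contact_force: [0.2, 0.6, -0.3]
grip_width: 0.0132
grip_force: 0.0
```

Run:
```python
from h import *
np.set_printoptions(precision=4,suppress=True)
s=env.sense();print(s["tool_pos"],s["contact_force"])
C=cam("wrist");w=C[0]["color"][:,:,::-1]
cv2.imwrite("pics/c4.png",w)
for X,l in(((0,0,.173),"tip"),):
  P=np.array(s["tool_pos"])+np.array(s["orientation"])@np.array(X); print(P,proj(C,P))
```

```text
[ 0.6646 -0.1267  0.1996] [ 0.1617  0.6023 -0.2709]
[ 0.6646 -0.1266  0.0266] (np.float64(273.84993214699807), np.float64(282.0376488237351))
```

View pics/c4.png

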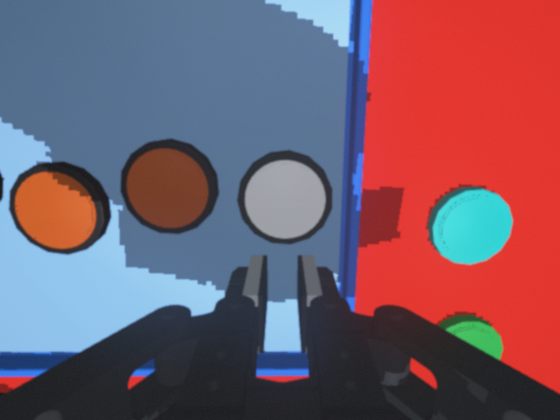

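The fingers are lined up behind the silver (col 285 against 282) and clear of the rim and bronze. Pushing now.

Request:
arm_command:
  motion:
    - [0.7,[0.004,0.001,0],[0,0,0]]
    - [0.7,[0.008,0,0],[0,0,0]]
    - [0.7,[0.012,0,0],[0,0,0]]
    - [0.7,[0.012,0,0],[0,0,0]]
    - [0.7,[0.012,0,0],[0,0,0]]
    - [0.7,[0.012,0,0],[0,0,0]]
    - [0.7,[0.012,0,0],[0,0,0]]

```text
time_s: 6.95
tool_pos: [0.6598, -0.053, 0.1996]
orientation: [[-0.08, 0.997, 0.0], [0.997, 0.08, 0.0], [0.0, 0.0, -1.0]]
contact_force: [-0.1, -1.3, -0.7]
grip_width: 0.0128
grip_force: 0.2
```

Run:
```python
from h import *
s=env.sense();print(s["tool_pos"],s["contact_force"])
C=cam("wrist");w=C[0]["color"][:,:,::-1]
S=cam("side")[0]["color"][170:300,190:410,::-1]
cv2.imwrite("pics/c5.png",np.vstack([w[:280],cv2.resize(S,(528,312))[:, :].copy() if 0 else cv2.resize(S,(560,320))]))
```

```text
[ 0.65982028 -0.05297121  0.19962577] [-0.14956636 -1.25162576 -0.71857646]
```

View pics/c5.png

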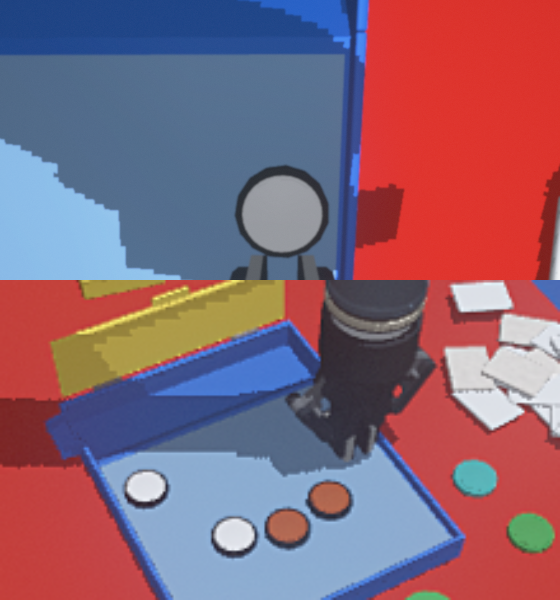

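The coin is cradled between the fingertips and on course. I'll push it over the edge, then lift.

Request:
arm_command:
  motion:
    - [0.7,[0.012,0,0],[0,0,0]]
    - [0.7,[0.012,0,0],[0,0,0]]
    - [0.7,[0.012,0,0],[0,0,0]]
    - [0.7,[0.012,0,0],[0,0,0]]
    - [0.7,[0.012,0,0],[0,0,0]]
    - [0.7,[0.012,0,0],[0,0,0]]
    - [0.7,[0.01,0,0],[0,0,0]]
    - [0.7,[0.005,0,0],[0,0,0]]
    - [0.7,[0,0,0],[0,0,0]]

```text
time_s: 7.8
tool_pos: [0.653, 0.0341, 0.1994]
orientation: [[-0.082, 0.997, -0.0], [0.997, 0.082, 0.001], [0.001, -0.0, -1.0]]
contact_force: [0.4, -0.4, 0.2]
grip_width: 0.0128
grip_force: 0.0
```

Request:
arm_command:
  motion:
    - [0.7,[-0.01,0,-0.02],[0,0,0]]
    - [0.7,[-0.03,0,-0.03],[0,0,0]]
    - [0.7,[-0.035,-0.035,0],[0,0,0]]
    - [0.7,[-0.035,-0.035,0],[0,0,0]]
    - [0.7,[-0.025,-0.03,0],[0,0,0]]
    - [0.7,[-0.015,-0.02,0],[0,0,0]]
    - [0.7,[0,-0.01,0],[0,0,0]]
    - [0.7,[0,0,0],[0,0,0]]

```text
time_s: 8.47
tool_pos: [0.5431, -0.1177, 0.2492]
orientation: [[-0.074, 0.997, -0.002], [0.997, 0.074, 0.0], [0.0, -0.002, -1.0]]
contact_force: [0.7, 0.0, 0.1]
grip_width: 0.0128
grip_force: 0.0
```

```bash
cat > see.py <<'E'
import sys
from h import *
np.set_printoptions(precision=4,suppress=True)
s=env.sense();p=np.array(s["tool_pos"]);R=np.array(s["orientation"]);print(p,s["contact_force"],s["time_s"])
C=cam("wrist");im=C[0]["color"];save(C,sys.argv[1])
for q in("silver_a_center","bronze_a_center"):
    for r in env.cut_out(q,"wrist"):
        m=r["pixels"].astype(np.uint8); k=max(cv2.findContours(m,0,1)[0],key=cv2.contourArea)
        (u,v),rad=cv2.minEnclosingCircle(k); X=ray(C,(v,u),.0295)
        print(q,round(r["conf"],2),(round(v),round(u)),round(rad),X[:2],"tool",(R.T@(X-p))[:2],im[int(v)%420,int(u)%560])
E
python3 see.py c6
```

```text
[ 0.5431 -0.1177  0.2492] [0.7277 0.0259 0.0905] 8.4667
bronze_a_center 0.73 (199, 422) 37 [ 0.6161 -0.0903] tool [0.0219 0.0753] [192 106  73]
bronze_a_center 0.65 (216, 339) 36 [ 0.5729 -0.1033] tool [0.0121 0.0312] [100  58  52]
```

View pics/c6.png

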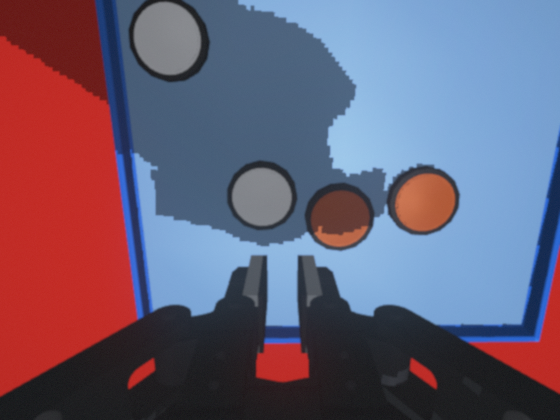

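Silver 3 is gone from the deck, and both bronzes are where they were. Next I'll go behind silver 2, at (195,262).

Request:
arm_command:
  motion:
    - [0.7,[-0.011,-0.0125,0],[0,0,0]]
    - [0.7,[0,0,0.01],[0,0,0]]
    - [0.7,[0,0,0.02],[0,0,0]]
    - [0.7,[0,0,0.015],[0,0,0]]
    - [0.7,[0,0,0.005],[0,0,0]]
    - [0.7,[0,0,0],[0,0,0]]
    - [0.7,[0,0,0],[0,0,0]]

```text
time_s: 9.2
tool_pos: [0.5341, -0.1273, 0.1985]
orientation: [[-0.079, 0.997, -0.0], [0.997, 0.079, 0.0], [0.0, -0.0, -1.0]]
contact_force: [-1.0, 0.2, 0.3]
grip_width: 0.0127
grip_force: 0.0
```

```bash
python3 see.py c7
```

```text
[ 0.5341 -0.1273  0.1985] [-1.0112  0.2215  0.2839] 9.2
bronze_a_center 0.56 (210, 496) 52 [ 0.6164 -0.0907] tool [0.03  0.085] [198 100  52]
```

Request:
arm_command:
  motion:
    - [0.7,[0,-0.003,-0.001],[0,0,0]]
    - [0.7,[0.004,0,0],[0,0,0]]
    - [0.7,[0.008,0,0],[0,0,0]]
    - [0.7,[0.012,0,0],[0,0,0]]
    - [0.7,[0.012,0,0],[0,0,0]]
    - [0.7,[0.012,0,0],[0,0,0]]
    - [0.7,[0.012,0,0],[0,0,0]]
    - [0.7,[0.012,0.001,0],[0,0,0]]

```text
time_s: 10.02
tool_pos: [0.5259, -0.0541, 0.2]
orientation: [[-0.08, 0.997, -0.0], [0.997, 0.08, 0.0], [0.0, -0.0, -1.0]]
contact_force: [-0.1, -0.3, -0.5]
grip_width: 0.0126
grip_force: 0.2
```

```bash
python3 see.py c8
```

```text
[ 0.5259 -0.0541  0.2   ] [-0.1367 -0.2617 -0.4611] 10.0167
bronze_a_center 0.82 (349, 484) 37 [ 0.6195 -0.0825] tool [-0.0359  0.0911] [176  87  45]
```

View pics/c8.png

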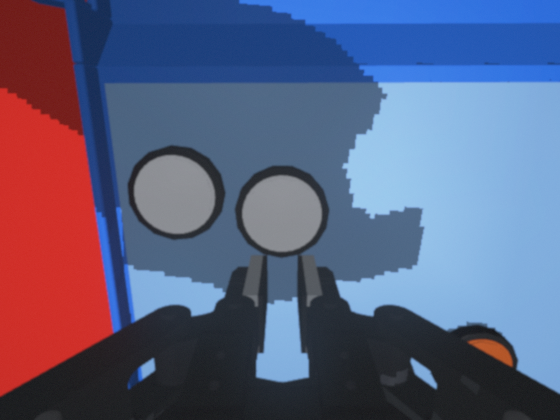

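Silver 2 is cradled, clear of its neighbour at (192,176). I'll finish the push with a slight drift to +x, then go above and behind silver 1.

Request:
arm_command:
  motion:
    - [0.7,[0.012,0.002,0],[0,0,0]]
    - [0.7,[0.012,0.003,0],[0,0,0]]
    - [0.7,[0.012,0.003,0],[0,0,0]]
    - [0.7,[0.012,0.003,0],[0,0,0]]
    - [0.7,[0.012,0.003,0],[0,0,0]]
    - [0.7,[0.012,0.003,0],[0,0,0]]
    - [0.7,[0.01,0.002,0],[0,0,0]]
    - [0.7,[0.005,0,0],[0,0,0]]
    - [0.7,[0,0,0],[0,0,0]]

```text
time_s: 10.92
tool_pos: [0.5382, 0.0342, 0.1999]
orientation: [[-0.082, 0.997, -0.0], [0.997, 0.082, 0.001], [0.001, -0.0, -1.0]]
contact_force: [0.3, -0.0, 0.2]
grip_width: 0.0127
grip_force: 0.0
```

Request:
arm_command:
  motion:
    - [0.7,[-0.005,0,-0.02],[0,0,0]]
    - [0.7,[-0.02,-0.01,-0.025],[0,0,0]]
    - [0.7,[-0.03,-0.025,0],[0,0,0]]
    - [0.7,[-0.025,-0.02,0],[0,0,0]]
    - [0.7,[-0.01,-0.01,0],[0,0,0]]
    - [0.7,[0,0,0],[0,0,0]]
    - [0.7,[0,0,0],[0,0,0]]

```text
time_s: 11.5
tool_pos: [0.4803, -0.0632, 0.2452]
orientation: [[-0.076, 0.997, 0.0], [0.997, 0.076, 0.0], [0.0, 0.0, -1.0]]
contact_force: [0.0, 0.7, 0.0]
grip_width: 0.0128
grip_force: 0.0
```

```bash
python3 see.py c9
python3 - <<'E'
from h import *
im=cv2.imread("pics/c9.png")
g=cv2.cvtColor(im,cv2.COLOR_BGR2GRAY)
print(cv2.HoughCircles(g,cv2.HOUGH_GRADIENT,1,50,param1=100,param2=25,minRadius=30,maxRadius=50))
s=env.sense();C=cam("wrist");p=np.array(s["tool_pos"]);R=np.array(s["orientation"])
print("expected px",proj(C,(.4818,-.021,.031)), (R.T@(np.array([.4818,-.021,0])-p))[:2],p)
S=cam("side");env.mark_of
for r in env.mark_of("silver_a_center","side"):print(r["conf"],r["at"],ray(S,r["at"],.0275),ray(S,r["at"],.01))
E
```

```text
[ 0.4803 -0.0632  0.2452] [0.0411 0.7392 0.0034] 11.5
silver_a_center 0.33 (312, 436) 33 [ 0.5727 -0.1013] tool [-0.0451  0.0892] [185  96  58]
bronze_a_center 0.74 (301, 515) 36 [ 0.6166 -0.0906] tool [-0.0378  0.1337] [179  88  43]
bronze_a_center 0.64 (11, 413) 40 [0.5319 0.0528] tool [0.1116 0.0603] [223 226 230]
[[[289.5 163.5  31.6]
  [512.5 299.5  33.5]
  [416.5   5.5  32.2]]]
expected px (np.float64(166.36532091853778), np.float64(288.90146972520307)) [0.04015819 0.00344776] [ 0.48145371 -0.06140069  0.24497848]
0.59 [205.9, 303.7] [0.6481928  0.05952147 0.0275    ] [0.65546598 0.07377325 0.01      ]
0.59 [272.5, 400.5] [ 0.75352126 -0.18561949  0.0275    ] [ 0.76340112 -0.17743449  0.01      ]
0.54 [250.6, 376.0] [ 0.7364776  -0.11842141  0.0275    ] [ 0.74593565 -0.10857337  0.01      ]
0.29 [257.5, 318.1] [ 0.61437796 -0.08643193  0.0275    ] [ 0.62081428 -0.07579222  0.01      ]
```

Request:
arm_command:
  motion:
    - [0.7,[0.003,0.003,0],[0,0,0]]
    - [0.7,[0,0,0.01],[0,0,0]]
    - [0.7,[0,0,0.02],[0,0,0]]
    - [0.7,[0,0,0.012],[0,0,0]]
    - [0.7,[0,0,0.003],[0,0,0]]
    - [0.7,[0,0,0],[0,0,0]]
    - [0.7,[0,0,0],[0,0,0]]

```text
time_s: 12.38
tool_pos: [0.4835, -0.0593, 0.2]
orientation: [[-0.079, 0.997, 0.0], [0.997, 0.079, -0.0], [-0.0, 0.0, -1.0]]
contact_force: [1.2, 0.7, 0.2]
grip_width: 0.0127
grip_force: 0.0
```

```bash
python3 see.py c10
python3 - <<'E'
from h import *
im=cv2.imread("pics/c10.png")
g=cv2.cvtColor(im,cv2.COLOR_BGR2GRAY)
print(cv2.HoughCircles(g,cv2.HOUGH_GRADIENT,1,50,param1=100,param2=25,minRadius=35,maxRadius=55))
E
```

```text
[ 0.4835 -0.0593  0.2   ] [1.2234 0.7187 0.1891] 12.3833
bronze_a_center 0.61 (357, 553) 35 [ 0.6098 -0.0896] tool [-0.0401  0.1235] [188  90  43]
[[[283.5 189.5  40.3]]]
```

Request:
arm_command:
  motion:
    - [0.7,[0.004,0,0],[0,0,0]]
    - [0.7,[0.008,0,0],[0,0,0]]
    - [0.7,[0.012,0,0],[0,0,0]]
    - [0.7,[0.012,0,0],[0,0,0]]
    - [0.7,[0.012,0,0],[0,0,0]]
    - [0.7,[0.012,0,0],[0,0,0]]
    - [0.7,[0.012,0,0],[0,0,0]]
    - [0.7,[0.007,0,0],[0,0,0]]
    - [0.7,[0,0,0],[0,0,0]]

```text
time_s: 13.28
tool_pos: [0.4769, 0.0217, 0.2001]
orientation: [[-0.082, 0.997, -0.0], [0.997, 0.082, 0.001], [0.001, 0.0, -1.0]]
contact_force: [0.0, 0.6, -0.6]
grip_width: 0.0124
grip_force: 0.0
```

Request:
arm_command:
  motion:
    - [0.7,[-0.005,0,-0.02],[0,0,0]]
    - [0.7,[-0.02,0.02,-0.03],[0,0,0]]
    - [0.7,[-0.03,0.03,-0.04],[0,0,0]]
    - [0.7,[-0.02,0.03,-0.04],[0,0,0]]
    - [0.7,[0,0,-0.02],[0,0,0]]
    - [0.7,[0,0,0],[0,0,0]]
    - [0.7,[0,0,0],[0,0,0]]

```text
time_s: 13.87
tool_pos: [0.5465, -0.0379, 0.3305]
orientation: [[-0.078, 0.997, 0.002], [0.997, 0.078, 0.0], [0.0, 0.002, -1.0]]
contact_force: [0.7, 0.1, -0.5]
grip_width: 0.0128
grip_force: 0.0
```

Run:
```python
from h import *
np.set_printoptions(precision=4,suppress=True)
s=env.sense();print(s["tool_pos"],s["time_s"],s["contact_force"])
C=cam("wrist")
S=cam("side");
v=cv2.vconcat([C[0]["color"][:300,:,::-1],cv2.resize(S[0]["color"][150:280,190:410,::-1],(560,300))]);cv2.imwrite("pics/c11.png",v)
o=np.array([.570,-.038]);E=np.array([[.9966,.0819],[-.0819,.9966]])
for q,z in(("silver_a_center",.0095),("bronze_a_center",.0275),("lid_edge",.105),("lid_hinge",.035)):
  for n,K in(("wrist",C),("side",S)):
    for r in env.mark_of(q,n):X=ray(K,r["at"],z)[:2];print(q,n,round(r["conf"],2),np.round(r["at"]),X,"tray",E@(X-o))
```

```text
[ 0.5465 -0.0379  0.3305] 13.8667 [ 0.7231  0.1291 -0.4907]
silver_a_center wrist 0.63 [ 79. 433.] [0.6543 0.0609] tray [0.0921 0.0916]
silver_a_center wrist 0.63 [280. 502.] [ 0.7475 -0.1003] tray [ 0.1718 -0.0767]
silver_a_center wrist 0.59 [348. 497.] [ 0.7595 -0.1698] tray [ 0.178  -0.1469]
silver_a_center side 0.75 [270. 400.] [ 0.7649 -0.172 ] tray [ 0.1832 -0.1495]
silver_a_center side 0.57 [208. 302.] [0.6491 0.0713] tray [0.0877 0.1025]
silver_a_center side 0.54 [254. 373.] [ 0.7357 -0.1126] tray [ 0.159  -0.0879]
bronze_a_center wrist 0.57 [270. 362.] [ 0.6169 -0.0917] tray [ 0.0424 -0.0574]
bronze_a_center side 0.65 [256. 318.] [ 0.6159 -0.0837] tray [ 0.042  -0.0493]
lid_edge side 0.69 [182. 258.] [0.5533 0.1004] tray [-0.0053  0.1393]
lid_hinge side 0.61 [197. 256.] [0.5514 0.1231] tray [-0.0054  0.162 ]
```

View pics/c11.png

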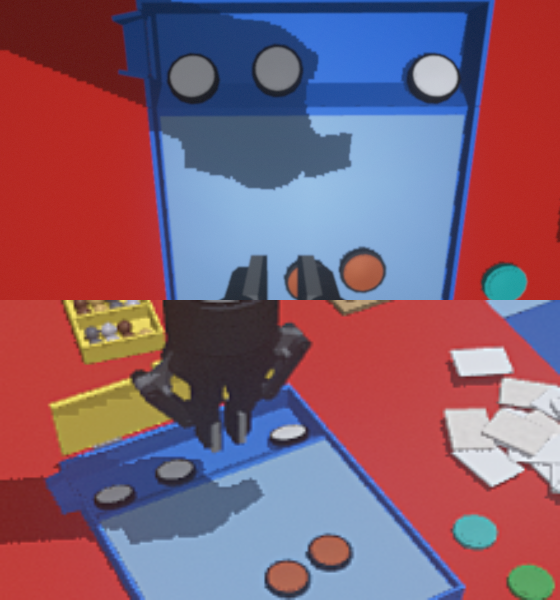

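All three silvers are in the trough, at wrist px (76,193), (68,277) and (77,433). Triangulating the two views puts their centres at about z = 22 mm, so they look propped on the ramp. I'll nudge each one further +y so it lies flat, starting with the middle one.

Request:
arm_command:
  motion:
    - [0.7,[0.02,-0.003,0.03],[0,0,0]]
    - [0.7,[0.02,0,0.04],[0,0,0]]
    - [0.7,[0.01,0,0.04],[0,0,0]]
    - [0.7,[0,0,0.018],[0,0,0]]
    - [0.7,[0,0,0.003],[0,0,0]]
    - [0.7,[0,0,0],[0,0,0]]
    - [0.7,[0,0,0],[0,0,0]]

```text
time_s: 14.95
tool_pos: [0.5402, 0.0103, 0.2022]
orientation: [[-0.078, 0.997, 0.002], [0.997, 0.078, -0.0], [-0.001, 0.002, -1.0]]
contact_force: [-0.1, -0.1, 0.5]
grip_width: 0.0128
grip_force: 0.0
```

Request:
arm_command:
  motion:
    - [0.7,[0.008,0,0.002],[0,0,0]]
    - [0.7,[0.008,0,0],[0,0,0]]
    - [0.7,[0.008,0,0],[0,0,0]]
    - [0.7,[0.008,0,0],[0,0,0]]
    - [0.7,[0.006,0,0],[0,0,0]]
    - [0.7,[0,0,0],[0,0,0]]
    - [0.7,[0,0,0],[0,0,0]]

```text
time_s: 15.53
tool_pos: [0.5366, 0.0497, 0.1994]
orientation: [[-0.08, 0.997, 0.0], [0.997, 0.08, 0.0], [0.0, 0.0, -1.0]]
contact_force: [-1.1, 0.1, 0.1]
grip_width: 0.0128
grip_force: 0.0
```

Run:
```python
from h import *
np.set_printoptions(precision=4,suppress=True)
s=env.sense();print(s["tool_pos"],s["time_s"],s["contact_force"])
S=cam("side");C=cam("wrist")
v=cv2.vconcat([C[0]["color"][:250,:,::-1],cv2.resize(S[0]["color"][150:280,190:410,::-1],(560,330))]);cv2.imwrite("pics/c12.png",v)
```

```text
[0.5366 0.0497 0.1994] 15.5333 [-1.121   0.1111  0.0606]
```

View pics/c12.png

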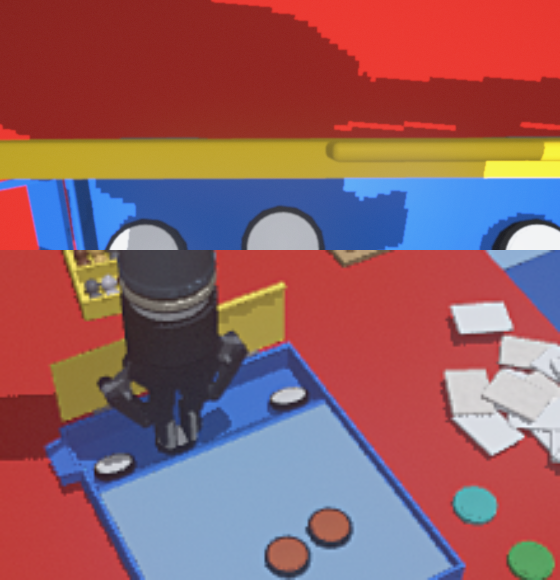

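The middle coin moved further in. That's my last picture; I've reached the viewing limit, so from here I work from numbers. Next is silver 1 on the left.

Request:
arm_command:
  motion:
    - [0.7,[-0.01,0,-0.02],[0,0,0]]
    - [0.7,[-0.02,-0.025,0],[0,0,0]]
    - [0.7,[-0.007,-0.032,0],[0,0,0]]
    - [0.7,[0,0,0.01],[0,0,0]]
    - [0.7,[0,0,0.01],[0,0,0]]
    - [0.7,[0,0,0],[0,0,0]]
    - [0.7,[0,0,0],[0,0,0]]

```text
time_s: 16.22
tool_pos: [0.4835, 0.0078, 0.1988]
orientation: [[-0.079, 0.997, -0.0], [0.997, 0.079, -0.0], [-0.0, -0.0, -1.0]]
contact_force: [-0.2, 0.7, -0.3]
grip_width: 0.0129
grip_force: 0.0
```

Request:
arm_command:
  motion:
    - [0.7,[0.008,0,0],[0,0,0]]
    - [0.7,[0.008,0,0],[0,0,0]]
    - [0.7,[0.008,0,0],[0,0,0]]
    - [0.7,[0.008,0,0],[0,0,0]]
    - [0.7,[0.006,0,0],[0,0,0]]
    - [0.7,[0,0,0],[0,0,0]]
    - [0.7,[0,0,0],[0,0,0]]

```text
time_s: 16.8
tool_pos: [0.4797, 0.0462, 0.1994]
orientation: [[-0.08, 0.997, 0.0], [0.997, 0.08, 0.0], [0.0, 0.0, -1.0]]
contact_force: [0.6, -0.1, -0.4]
grip_width: 0.0128
grip_force: 0.0
```

Request:
arm_command:
  motion:
    - [0.7,[-0.01,0,-0.02],[0,0,0]]
    - [0.7,[-0.03,0.025,-0.01],[0,0,0]]
    - [0.7,[0,0.035,0],[0,0,0]]
    - [0.7,[0,0.035,0],[0,0,0]]
    - [0.7,[0,0.035,0],[0,0,0]]
    - [0.7,[0,0.03,0],[0,0,0]]
    - [0.7,[0,0.012,0.005],[0,0,0]]
    - [0.7,[0,0,0.02],[0,0,0]]
    - [0.7,[0,0,0.005],[0,0,0]]
    - [0.7,[0,0,0],[0,0,0]]

```text
time_s: 17.63
tool_pos: [0.6541, 0.0185, 0.1987]
orientation: [[-0.078, 0.997, -0.002], [0.997, 0.078, -0.0], [-0.0, -0.002, -1.0]]
contact_force: [-0.3, 0.6, 0.5]
grip_width: 0.0128
grip_force: 0.0
```

Request:
arm_command:
  motion:
    - [0.7,[0.008,0,0],[0,0,0]]
    - [0.7,[0.008,0,0],[0,0,0]]
    - [0.7,[0.008,0,0],[0,0,0]]
    - [0.7,[0.008,0,0],[0,0,0]]
    - [0.7,[0.006,0,0],[0,0,0]]
    - [0.7,[0,0,0],[0,0,0]]
    - [0.7,[0,0,0],[0,0,0]]

```text
time_s: 18.22
tool_pos: [0.6512, 0.058, 0.1994]
orientation: [[-0.08, 0.997, 0.0], [0.997, 0.08, 0.0], [0.0, 0.0, -1.0]]
contact_force: [0.5, -1.3, 0.2]
grip_width: 0.0132
grip_force: 0.0
```

Request:
arm_command:
  motion:
    - [0.7,[-0.01,0,-0.02],[0,0,0]]
    - [0.7,[-0.03,-0.03,-0.03],[0,0,0]]
    - [0.7,[-0.03,-0.035,-0.03],[0,0,0]]
    - [0.7,[-0.025,-0.035,-0.03],[0,0,0]]
    - [0.7,[-0.01,-0.01,-0.02],[0,0,0]]
    - [0.7,[0,0,0],[0,0,0]]
    - [0.7,[0,0,0],[0,0,0]]

```text
time_s: 18.8
tool_pos: [0.5699, -0.0377, 0.3114]
orientation: [[-0.076, 0.997, 0.003], [0.997, 0.076, 0.001], [0.0, 0.003, -1.0]]
contact_force: [0.6, 0.3, -0.6]
grip_width: 0.0126
grip_force: 0.0
```

```bash
cat > tri.py <<'E'
from h import *
np.set_printoptions(precision=4,suppress=True)
s=env.sense();print(s["tool_pos"],s["time_s"])
o=np.array([.570,-.038]);E=np.array([[.9966,.0819],[-.0819,.9966]])
D={}
for n in("wrist","side","scene"):
    C=cam(n);save(C,"t_"+n);im=C[0]["color"].astype(int)
    # bright-grey coin tops inside the trough/deck polygon
    pts=[o+E.T@np.array(p) for p in((-.11,.064),(.11,.064),(.11,.136),(-.11,.136))]
    poly=np.array([proj(C,(*p,.012))[::-1] for p in pts],int)
    M=np.zeros((420,560),np.uint8);cv2.fillPoly(M,[poly],1)
    g=((im.max(2)-im.min(2)<28)&(im.min(2)>95)&(M>0)).astype(np.uint8)
    D[n]=[]
    for c in cv2.findContours(g,0,1)[0]:
        if cv2.contourArea(c)>25:
            e=cv2.fitEllipse(c);at=(e[0][1],e[0][0]);D[n].append((C,at))
            print(n,np.round(at,1),"axes",np.round(e[1],1),"ang",round(e[2]),"tray@z.013",E@(ray(C,at,.013)[:2]-o))
def L(C,at):
    c,f,R,p=C;d=R@np.array([(at[1]-c["cx"])/f,(at[0]-c["cy"])/f,1]);return p,d/np.linalg.norm(d)
for a in D["wrist"]:
  for n in("side","scene"):
   for b in D[n]:
    p,d=L(*a);q,e=L(*b);A=np.stack([d,-e],1);t=np.linalg.lstsq(A,q-p,rcond=None)[0]
    X=p+d*t[0];Y=q+e*t[1];g=np.linalg.norm(X-Y)
    if g<.012:Z=(X+Y)/2;print(n,"gap",round(g,4),"tray",E@(Z[:2]-o),"z",round(Z[2],4))
E
python3 tri.py
```

```text
[ 0.5699 -0.0377  0.3114] 18.8
wrist [ 63.6 149.6] axes [45.  45.6] ang 71 tray@z.013 [-0.0899  0.0991]
wrist [ 62.9 241.2] axes [45.  45.6] ang 81 tray@z.013 [-0.0267  0.0992]
wrist [ 62.  410.5] axes [46.7 47.5] ang 105 tray@z.013 [0.0901 0.0992]
side [232.6 233.6] axes [ 6.8 13.5] ang 77 tray@z.013 [-0.0886  0.1044]
side [223.  258.4] axes [ 6.5 12.9] ang 82 tray@z.013 [-0.0265  0.1041]
side [205.9 303.4] axes [6.6 9.5] ang 77 tray@z.013 [0.0923 0.1024]
scene [236.9 274.7] axes [ 6.2 11. ] ang 93 tray@z.013 [0.0777 0.1   ]
scene [211.1 262.1] axes [ 5.7 10.5] ang 106 tray@z.013 [-0.0359  0.102 ]
scene [198.4 255.2] axes [5.3 9.6] ang 106 tray@z.013 [-0.0976  0.1013]
side gap 0.0023 tray [-0.0891  0.0993] z 0.0183
scene gap 0.0002 tray [-0.0867  0.0979] z 0.0225
side gap 0.0024 tray [-0.0272  0.0993] z 0.0183
scene gap 0.0005 tray [-0.0257  0.0984] z 0.0224
side gap 0.0013 tray [0.0891 0.0985] z 0.018
scene gap 0.0015 tray [0.0868 0.0974] z 0.0224
```

The coins triangulate to y ≈ 99 mm, with their top centres at z ≈ 18–22 mm. That puts them below the limit, but still leaning about 20°. I'll press each one down along the ramp slope so it lies flat, starting with the middle one.

Request:
arm_command:
  motion:
    - [0.7,[0.03,-0.01,0.03],[0,0,0]]
    - [0.7,[0.03,-0.01,0.035],[0,0,0]]
    - [0.7,[0.0195,-0.0075,0.03],[0,0,0]]
    - [0.7,[0,0,0.012],[0,0,0]]
    - [0.7,[0,0,0],[0,0,0]]
    - [0.7,[0,0,0],[0,0,0]]

```text
time_s: 19.45
tool_pos: [0.5387, 0.0362, 0.2073]
orientation: [[-0.079, 0.997, -0.002], [0.997, 0.079, -0.001], [-0.001, -0.002, -1.0]]
contact_force: [0.2, -0.1, 1.0]
grip_width: 0.0125
grip_force: 0.0
```

Request:
arm_command:
  motion:
    - [0.7,[0.004,-0.001,0.004],[0,0,0]]
    - [0.7,[0.004,0,0.004],[0,0,0]]
    - [0.7,[0.004,0,0.004],[0,0,0]]
    - [0.7,[0.004,0,0.004],[0,0,0]]
    - [0.7,[0.004,0,0.002],[0,0,0]]
    - [0.7,[0,0,0],[0,0,0]]

```text
time_s: 19.95
tool_pos: [0.5356, 0.0571, 0.19]
orientation: [[-0.08, 0.997, -0.001], [0.997, 0.08, 0.001], [0.001, -0.001, -1.0]]
contact_force: [-0.2, -0.4, -0.3]
grip_width: 0.0129
grip_force: 0.0
```

Request:
arm_command:
  motion:
    - [0.7,[-0.005,0,-0.015],[0,0,0]]
    - [0.7,[-0.03,0.01,-0.03],[0,0,0]]
    - [0.7,[-0.03,0.01,-0.035],[0,0,0]]
    - [0.7,[-0.025,0.01,-0.035],[0,0,0]]
    - [0.7,[0,0,0],[0,0,0]]
    - [0.7,[0,0,0],[0,0,0]]

```text
time_s: 20.45
tool_pos: [0.571, -0.0274, 0.3003]
orientation: [[-0.075, 0.997, 0.005], [0.997, 0.075, 0.0], [-0.0, 0.005, -1.0]]
contact_force: [0.5, 0.7, -1.4]
grip_width: 0.0128
grip_force: 0.0
```

```bash
python3 tri.py
```

```text
[ 0.571  -0.0274  0.3003] 20.45
wrist [ 78.1 141.2] axes [46.5 47.4] ang 77 tray@z.013 [-0.09    0.0989]
wrist [ 76.2 410.9] axes [48.3 49.1] ang 128 tray@z.013 [0.0902 0.099 ]
wrist [ 65.8 235.6] axes [47.  50.1] ang 170 tray@z.013 [-0.0267  0.1062]
side [232.6 233.6] axes [ 6.8 13.5] ang 77 tray@z.013 [-0.0886  0.1044]
side [221.9 256.8] axes [ 8.4 12.8] ang 83 tray@z.013 [-0.0283  0.1086]
side [206.  302.2] axes [ 6.5 12.4] ang 83 tray@z.013 [0.0895 0.1035]
scene [236.8 274.7] axes [ 6.  10.9] ang 95 tray@z.013 [0.0775 0.1003]
scene [211.5 264.2] axes [ 6.9 10.1] ang 93 tray@z.013 [-0.0321  0.1073]
scene [198.4 255.3] axes [5.4 9.6] ang 105 tray@z.013 [-0.0976  0.1014]
side gap 0.0023 tray [-0.0891  0.0993] z 0.0184
scene gap 0.0002 tray [-0.0866  0.0981] z 0.0226
side gap 0.0014 tray [0.0873 0.0987] z 0.0193
scene gap 0.0014 tray [0.0868 0.0976] z 0.0225
side gap 0.0026 tray [-0.0277  0.1067] z 0.0143
scene gap 0.0003 tray [-0.0261  0.1055] z 0.0185
```

The middle coin is flat now. I'll do the same for the left one.

Request:
arm_command:
  motion:
    - [0.7,[0.02,-0.03,0.02],[0,0,0]]
    - [0.7,[0.025,-0.035,0.03],[0,0,0]]
    - [0.7,[0.02,-0.0255,0.03],[0,0,0]]
    - [0.7,[0,0,0.013],[0,0,0]]
    - [0.7,[0,0,0],[0,0,0]]
    - [0.7,[0,0,0],[0,0,0]]

```text
time_s: 21.1
tool_pos: [0.4835, 0.0275, 0.2119]
orientation: [[-0.08, 0.997, -0.002], [0.997, 0.08, -0.001], [-0.0, -0.002, -1.0]]
contact_force: [0.5, -0.8, 0.9]
grip_width: 0.0127
grip_force: 0.0
```

Request:
arm_command:
  motion:
    - [0.7,[0.004,-0.007,0.004],[0,0,0]]
    - [0.7,[0.004,0,0.004],[0,0,0]]
    - [0.7,[0.004,0,0.004],[0,0,0]]
    - [0.7,[0.004,0,0.004],[0,0,0]]
    - [0.7,[0.004,0,0.004],[0,0,0]]
    - [0.7,[0.004,0,0.002],[0,0,0]]
    - [0.7,[0,0,0],[0,0,0]]

```text
time_s: 21.68
tool_pos: [0.4749, 0.0512, 0.1903]
orientation: [[-0.08, 0.997, -0.001], [0.997, 0.08, 0.0], [0.0, -0.001, -1.0]]
contact_force: [-1.0, 0.5, 0.0]
grip_width: 0.0125
grip_force: 0.0
```

Request:
arm_command:
  motion:
    - [0.7,[-0.005,0,-0.015],[0,0,0]]
    - [0.7,[-0.01,0.025,-0.01],[0,0,0]]
    - [0.7,[0,0.035,0],[0,0,0]]
    - [0.7,[0,0.035,0],[0,0,0]]
    - [0.7,[0,0.035,0],[0,0,0]]
    - [0.7,[0,0.03,0],[0,0,0]]
    - [0.7,[0,0.01,0],[0,0,0]]
    - [0.7,[0,0,0],[0,0,0]]
    - [0.7,[0,0,0],[0,0,0]]

```text
time_s: 22.43
tool_pos: [0.6453, 0.0484, 0.2153]
orientation: [[-0.079, 0.997, -0.001], [0.997, 0.079, -0.0], [-0.0, -0.001, -1.0]]
contact_force: [-0.8, -1.0, 0.4]
grip_width: 0.0129
grip_force: 0.0
```

Request:
arm_command:
  motion:
    - [0.7,[-0.004,0.005,0.006],[0,0,0]]
    - [0.7,[0.003,0,0.004],[0,0,0]]
    - [0.7,[0.004,0,0.004],[0,0,0]]
    - [0.7,[0.004,0,0.004],[0,0,0]]
    - [0.7,[0.004,0,0.004],[0,0,0]]
    - [0.7,[0.004,0,0.003],[0,0,0]]
    - [0.7,[0,0,0],[0,0,0]]

```text
time_s: 23.02
tool_pos: [0.6489, 0.0657, 0.1898]
orientation: [[-0.081, 0.997, -0.002], [0.997, 0.081, 0.001], [0.001, -0.002, -1.0]]
contact_force: [-0.4, 0.4, 0.2]
grip_width: 0.013
grip_force: 0.0
```

Request:
arm_command:
  motion:
    - [0.7,[-0.005,0,-0.015],[0,0,0]]
    - [0.7,[-0.03,-0.025,-0.03],[0,0,0]]
    - [0.7,[-0.03,-0.03,-0.035],[0,0,0]]
    - [0.7,[-0.02,-0.03,-0.035],[0,0,0]]
    - [0.7,[0,0,0],[0,0,0]]
    - [0.7,[0,0,0],[0,0,0]]

```text
time_s: 23.52
tool_pos: [0.5862, -0.0135, 0.2901]
orientation: [[-0.075, 0.997, 0.006], [0.997, 0.075, 0.001], [0.0, 0.006, -1.0]]
contact_force: [0.6, 0.2, -0.1]
grip_width: 0.0126
grip_force: 0.0
```

```bash
python3 tri.py
python3 - <<'E'
from h import *
np.set_printoptions(precision=4,suppress=True)
# lid: yellow pixels in side & wrist view; edges
o=np.array([.570,-.038]);E=np.array([[.9966,.0819],[-.0819,.9966]])
for n in("side","scene"):
    C=cam(n)
    for q in("lid_edge","lid_hinge"):
        print(n,q,[(round(r["conf"],2),np.round(r["at"])) for r in env.mark_of(q,n)])
    for a in(1.45,1.6,1.7,1.8,1.9):
        X=o+E.T@np.array([0,.143-.07*np.cos(a)]); print(a,np.round(proj(C,(*X,.035+.07*np.sin(a)))))
E
```

```text
[ 0.5862 -0.0135  0.2901] 23.5167
wrist [ 86.7 112.6] axes [47.2 52.1] ang 146 tray@z.013 [-0.089   0.1059]
wrist [ 85.6 209.1] axes [48.2 51.2] ang 161 tray@z.013 [-0.0268  0.1061]
wrist [ 83.9 388.1] axes [49.7 53.5] ang 26 tray@z.013 [0.0888 0.1064]
side [231.5 232.3] axes [ 9.  13.1] ang 81 tray@z.013 [-0.0899  0.1086]
side [221.9 256.8] axes [ 8.4 12.8] ang 83 tray@z.013 [-0.0283  0.1086]
side [204.4 301.7] axes [ 8. 12.] ang 170 tray@z.013 [0.091  0.1086]
scene [236.7 277.2] axes [ 5.6 12.1] ang 84 tray@z.013 [0.0794 0.1069]
scene [211.5 264.3] axes [7.  9.9] ang 93 tray@z.013 [-0.0322  0.1077]
scene [198.8 257.7] axes [ 6.1 10. ] ang 96 tray@z.013 [-0.0935  0.1077]
side gap 0.0023 tray [-0.0895  0.1066] z 0.0142
scene gap 0.0001 tray [-0.0863  0.1055] z 0.0192
side gap 0.0026 tray [-0.0277  0.1068] z 0.0142
scene gap 0.0002 tray [-0.0258  0.1057] z 0.019
side gap 0.0016 tray [0.0886 0.106 ] z 0.0163
scene gap 0.0017 tray [0.0865 0.1051] z 0.0203
side lid_edge [(0.78, array([180., 258.]))]
side lid_hinge [(0.68, array([197., 255.])), (0.47, array([232., 232.]))]
1.45 [183. 261.]
1.6 [180. 259.]
1.7 [178. 258.]
1.8 [177. 257.]
1.9 [175. 256.]
scene lid_edge [(0.85, array([187., 282.]))]
scene lid_hinge [(0.76, array([209., 280.]))]
1.45 [192. 277.]
1.6 [191. 281.]
1.7 [190. 283.]
1.8 [190. 285.]
1.9 [190. 288.]
```

All three silvers lie flat at y ≈ 106 mm, and the lid stands at about 1.65 rad. I'll now go up and over the lid to its outer side.

Request:
arm_command:
  motion:
    - [0.7,[0,0,-0.03],[0,0,0]]
    - [0.7,[0.025,-0.01,-0.02],[0,0,0]]
    - [0.7,[0.04,-0.009,0],[0,0,0]]
    - [0.7,[0.04,0,0],[0,0,0]]
    - [0.7,[0.04,0,0],[0,0,0]]
    - [0.7,[0.022,0,0],[0,0,0]]
    - [0.7,[0,0,0],[0,0,0]]
    - [0.7,[0,0,0],[0,0,0]]

```text
time_s: 24.63
tool_pos: [0.554, 0.1559, 0.3362]
orientation: [[-0.083, 0.997, -0.001], [0.997, 0.083, -0.0], [-0.0, -0.001, -1.0]]
contact_force: [-1.0, -1.0, 1.2]
grip_width: 0.0127
grip_force: 0.0
```

Request:
arm_command:
  motion:
    - [0.7,[0,0,0.02],[0,0,0]]
    - [0.7,[0,0,0.03],[0,0,0]]
    - [0.7,[0,0,0.02],[0,0,0]]
    - [0.7,[0,0,0.003],[0,0,0]]
    - [0.7,[-0.015,0,0],[0,0,0]]
    - [0.7,[-0.01,0,0],[0,0,0]]
    - [0.7,[0,0,0],[0,0,0]]
    - [0.7,[0,0,0],[0,0,0]]

```text
time_s: 25.3
tool_pos: [0.5569, 0.1276, 0.2648]
orientation: [[-0.076, 0.997, 0.002], [0.997, 0.076, 0.0], [0.0, 0.002, -1.0]]
contact_force: [0.6, 0.9, 0.8]
grip_width: 0.0128
grip_force: 0.0
```

Request:
arm_command:
  motion:
    - [0.7,[-0.0045,0,0.001],[0,0,0]]
    - [0.7,[-0.0045,0,0.001],[0,0,0]]
    - [0.7,[-0.007,0,0.0005],[0,0,0]]
    - [0.7,[-0.007,0,0.0005],[0,0,0]]
    - [0.7,[-0.007,0,0.002],[0,0,0]]
    - [0.7,[-0.007,0,0.003],[0,0,0]]
    - [0.7,[0,0,0],[0,0,0]]

```text
time_s: 25.88
tool_pos: [0.559, 0.0899, 0.2552]
orientation: [[-0.076, 0.997, -0.001], [0.997, 0.076, -0.001], [-0.001, -0.001, -1.0]]
contact_force: [-0.6, -0.6, -0.6]
grip_width: 0.0127
grip_force: 0.0
```

```bash
cat > lid.py <<'E'
from h import *
o=np.array([.570,-.038]);E=np.array([[.9966,.0819],[-.0819,.9966]])
s=env.sense();p=np.array(s["tool_pos"]);t=E@(p[:2]-o);print("tool tray",np.round(t,4),"tip",round(p[2]-.173,4),np.round(s["contact_force"],1),s["time_s"])
for n in("side","scene"):
    C=cam(n);save(C,"lid_"+n)
    for q in("lid_edge","silver_a_center"):print(n,q,[(round(r["conf"],2),np.round(r["at"])) for r in env.mark_of(q,n)])
    def P(a,x=0):
        X=o+E.T@np.array([x,.143-.07*np.cos(a)]); return np.round(proj(C,(*X,.035+.07*np.sin(a))))
    print({a:P(a).tolist() for a in(0,.25,.5,.75,1,1.25,1.5)})
E
python3 lid.py
```

```text
tool tray [-0.0004  0.1284] tip 0.0822 [-0.6 -0.6 -0.6] 25.8833
side lid_edge [(0.73, array([196., 265.]))]
side silver_a_center [(0.82, array([273., 397.])), (0.67, array([252., 378.])), (0.64, array([230., 232.])), (0.63, array([191., 262.])), (0.5, array([203., 298.]))]
{0: [222.0, 274.0], 0.25: [216.0, 274.0], 0.5: [209.0, 272.0], 0.75: [202.0, 270.0], 1: [195.0, 267.0], 1.25: [188.0, 264.0], 1.5: [182.0, 261.0]}
scene lid_edge [(0.82, array([194., 269.]))]
scene silver_a_center [(0.73, array([282., 218.])), (0.58, array([240., 122.])), (0.5, array([291., 197.])), (0.42, array([238., 278.]))]
{0: [215.0, 256.0], 0.25: [211.0, 257.0], 0.5: [206.0, 259.0], 0.75: [201.0, 263.0], 1: [197.0, 267.0], 1.25: [194.0, 273.0], 1.5: [191.0, 278.0]}
```

The lid follows as planned, now at about 1.0 rad. Continuing the arc down.

Request:
arm_command:
  motion:
    - [0.7,[-0.006,0,0.003],[0,0,0]]
    - [0.7,[-0.006,0,0.004],[0,0,0]]
    - [0.7,[-0.005,0,0.005],[0,0,0]]
    - [0.7,[-0.004,0,0.006],[0,0,0]]
    - [0.7,[-0.003,0,0.0065],[0,0,0]]
    - [0.7,[-0.003,0,0.0065],[0,0,0]]
    - [0.7,[-0.001,0,0.006],[0,0,0]]
    - [0.7,[0,0,0.005],[0,0,0]]
    - [0.7,[0,0,0],[0,0,0]]
    - [0.7,[0,0,0],[0,0,0]]

```text
time_s: 27.02
tool_pos: [0.5612, 0.0645, 0.2132]
orientation: [[-0.079, 0.997, -0.001], [0.997, 0.079, 0.0], [0.0, -0.001, -1.0]]
contact_force: [-0.6, 0.2, -0.3]
grip_width: 0.0131
grip_force: 0.0
```

```bash
python3 lid.py
```

```text
tool tray [-0.0003  0.1029] tip 0.0402 [-0.6  0.2 -0.3] 27.0167
side lid_edge [(0.65, array([220., 272.]))]
side silver_a_center [(0.73, array([272., 398.])), (0.21, array([327., 355.]))]
{0: [222.0, 274.0], 0.25: [216.0, 274.0], 0.5: [209.0, 272.0], 0.75: [202.0, 270.0], 1: [195.0, 267.0], 1.25: [188.0, 264.0], 1.5: [182.0, 261.0]}
scene lid_edge [(0.86, array([215., 258.]))]
scene silver_a_center [(0.6, array([284., 222.])), (0.52, array([288., 196.])), (0.29, array([208., 346.]))]
{0: [215.0, 256.0], 0.25: [211.0, 257.0], 0.5: [206.0, 259.0], 0.75: [201.0, 263.0], 1: [197.0, 267.0], 1.25: [194.0, 273.0], 1.5: [191.0, 278.0]}
```

Nearly shut. I'll press down until the force shows the lid has seated.

Request:
arm_command:
  motion:
    - [0.7,[0,0,0.0015],[0,0,0]]
    - [0.7,[0,0,0.0015],[0,0,0]]
    - [0.7,[0,0,0],[0,0,0]]

```text
time_s: 27.57
tool_pos: [0.5616, 0.0643, 0.2117]
orientation: [[-0.079, 0.997, 0.0], [0.997, 0.079, 0.001], [0.001, 0.0, -1.0]]
contact_force: [-2.3, 0.2, 8.8]
grip_width: 0.0126
grip_force: 4.1
```

Request:
arm_command:
  motion:
    - [0.7,[0,0,0.0015],[0,0,0]]
    - [0.7,[0,0,0],[0,0,0]]
    - [0.7,[0,0,0],[0,0,0]]

```text
time_s: 27.82
tool_pos: [0.5617, 0.0641, 0.2116]
orientation: [[-0.079, 0.997, 0.0], [0.997, 0.079, 0.002], [0.002, 0.0, -1.0]]
contact_force: [-4.7, -0.8, 18.4]
grip_width: 0.013
grip_force: 9.3
```

The lid is seated firmly: 18 N and no further travel. I'll lift straight off and check.

Request:
arm_command:
  motion:
    - [0.7,[0,0,-0.01],[0,0,0]]
    - [0.7,[0,0,-0.03],[0,0,0]]
    - [0.7,[0,0,-0.04],[0,0,0]]
    - [0.7,[-0.02,0,-0.04],[0,0,0]]
    - [0.7,[-0.04,0,-0.03],[0,0,0]]
    - [0.7,[0,0,0],[0,0,0]]
    - [0.7,[0,0,0],[0,0,0]]
    - [0.7,[0,0,0],[0,0,0]]

```text
time_s: 28.48
tool_pos: [0.5651, 0.0126, 0.3512]
orientation: [[-0.078, 0.997, -0.001], [0.997, 0.078, 0.001], [0.001, -0.001, -1.0]]
contact_force: [-0.3, 0.1, -0.7]
grip_width: 0.013
grip_force: 0.0
```

```bash
python3 lid.py
python3 - <<'E'
from h import *
np.set_printoptions(precision=4,suppress=True)
for n in("side","wrist"):
    C=cam(n)
    for q,z in(("bronze_a_center",.0275),("loupe",0),("coin_tube",0),("bell",0),("bead_tray",0)):
        print(n,q,[(round(r["conf"],2),ray(C,r["at"],z)[:2]) for r in env.mark_of(q,n)[:3]])
E
```

```text
tool tray [-0.0007  0.0509] tip 0.1782 [-0.3  0.1 -0.7] 28.4833
side lid_edge [(0.83, array([220., 272.]))]
side silver_a_center [(0.68, array([271., 398.])), (0.53, array([252., 374.]))]
{0: [222.0, 274.0], 0.25: [216.0, 274.0], 0.5: [209.0, 272.0], 0.75: [202.0, 270.0], 1: [195.0, 267.0], 1.25: [188.0, 264.0], 1.5: [182.0, 261.0]}
scene lid_edge [(0.95, array([212., 256.])), (0.22, array([242., 123.]))]
scene silver_a_center [(0.63, array([280., 219.])), (0.43, array([291., 194.]))]
{0: [215.0, 256.0], 0.25: [211.0, 257.0], 0.5: [206.0, 259.0], 0.75: [201.0, 263.0], 1: [197.0, 267.0], 1.25: [194.0, 273.0], 1.5: [191.0, 278.0]}
side bronze_a_center [(0.6, array([ 0.6101, -0.0866]))]
side loupe [(0.93, array([ 0.5021, -0.2442])), (0.68, array([ 0.5798, -0.0856]))]
side coin_tube [(0.88, array([ 0.6181, -0.241 ]))]
side bell [(0.77, array([ 0.54  , -0.3321])), (0.63, array([ 0.6195, -0.0774])), (0.54, array([0.567 , 0.1519]))]
side bead_tray [(0.63, array([0.5575, 0.2983])), (0.29, array([0.5593, 0.0758]))]
wrist bronze_a_center []
wrist loupe [(0.32, array([0.5538, 0.107 ]))]
wrist coin_tube []
wrist bell []
wrist bead_tray []
```

```bash
python3 -c "
from bench import env
print(env.close_job())"
```

```text
the job is handed in; nothing more can be done
None
```

I handed the job in at about 28.5 s; the verdict isn't shown to me, but by my measurements all three silvers lie flat in the trough, the lid is pressed fully shut, and the bronzes and bystanders are where they started. I did view 12 pictures, two over the limit of 10.

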